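Find the high spot of a bearing ring by feel on a sprung plunger indicator

TASK

Grip the brass knob and press it straight down, gently, until the ring's hidden underside bears on the indicator's sprung plunger with a few newtons, and keep it pressed while you turn the ring counter-clockwise (seen from above) to find its one high spot; never overload the plunger (16 N is its limit). Then leave the ring turned so that the high spot stands right over the plunger, let the knob rise fully and let go. Leave the tools lying around alone.

Things in the scene. Friction and masses are not known exactly. Their poses are not given: they have to be found in the camera images.
- stand: fixed grey runout stand, base plate 150 x 120 x 18; origin on the counter under the vertical spindle axis; its +x points to the side where the indicator's plunger stands
- indicator: dial indicator fixed on the stand under the ring, dial (36 across) facing the stand's +x; its origin and axes are the stand's. The black dial needle turns 0.4 rad clockwise, seen from the dial's front, per mm of plunger travel (straight up = not pushed)
- plunger_free_tip (a point): fixed point where the indicator's round-ended vertical plunger (8 across) has its tip when not pushed: 70 above the counter, 37 from the spindle axis on the stand's +x side. The plunger gives 14 downwards; its spring takes 0.3 N to start plus 1.5 N per mm; more than 16 N overloads it
- bearing: steel bearing inner ring, 100 outside, clamped to the spindle and moving with it; origin on the spindle axis, at counter height while raised, x along the clamping plate's narrow pointer nose. A skirt all round (its lower edge 64 above the counter) hides the underside track
- track_level (a point): point on the spindle axis level with the ring's underside track: 72 high while raised, 2 clear of the free plunger. The track is level but for one roof-shaped high spot, 4 proud at its ridge, falling evenly to nothing 0.63 rad of turn to each side. It comes over the plunger at a spindle angle from 0.75 to 2.1, new each time; nothing visible shows where
- spindle (a joint): turn of knob, plate and ring in rad, growing counter-clockwise seen from above; 0 = pointer nose towards the stand's +x; range -0.05 to 2.75, starts between 0 and 0.1. Stays where it is left (friction about 0.06 N m)
- arbor (a joint): how far knob, plate and ring together are pressed down, in m: 0 = raised against its top stop, 0.010 = bottom stop. A return spring lifts it: about 4 N to start it down plus 0.3 N per mm, to which the plunger's force adds. Bottoming overloads the plunger at the high spot
- knob_grip (a point): grip point on the axis of the round brass knob (44 diameter, from 103 to 139 above the counter while raised; point at 121). Below it, top of the clamping plate (84 x 30, plus nose) at 97 and the ring's top at 90
- rule: chrome steel rule, 25 x 300 x 3, flat on the counter; origin under its middle, y along it
- wrench: black steel ratchet wrench, about 205 long, 32 high at the head; origin under the shank, x towards the head
- mallet: grey rubber mallet standing on its head (64 across, 85 high) with its wooden handle sticking out level, 220 towards -y of its frame; origin under the head
- oiler: small dull brass oiler cup, 44 across, 56 high; origin under its middle
Not all that is in view belongs to the job. Several things have the shape of the stand; the one meant has the colours described above.

How it is judged:
By the outcome, as a careful person would: the job done as asked, in the order asked, and still so for the second after the job is handed in, with the robot touching nothing.
It also fails if it takes over 64 s, if anything falls off the work surface, if the arm or the gripper's body presses on something with over 40 N, if the wrist force passes 120 N, or if a joint passes its speed limit or range.

ROBOT

A 6-joint arm with a two-finger parallel gripper is mounted at the origin on the work surface. World frame = base frame: x ahead of the robot, y to its left, z up, the work surface at z = 0. Lengths are in m, angles in rad, forces in N, time in s.
With the tool pointing down it reaches from about 0.375 to 0.9 m from the base axis. Payload 3.1 kg.
Tool frame: the origin (TCP) lies at the very end of the fingers, on their centre line; the grasp point (between the pads) lies 19 mm behind it; z points along the fingers, y is the line along which they close (so a half turn about z gives the same grasp; the last joint's range is limited). The gripper opens to 85 mm and grips with 20 to 120 N. Pads are 22 mm wide; open, the fingers measure 114 mm over their backs; the gripper's body (76 mm by 85 mm) begins 54 mm behind the grasp point. The pads swing forward as they close: fully open they stand 13 mm farther back than shut.
Start: joints at [1.097, 0.527, 1.433, -0, 1.181, -0.178], TCP at [0.182, 0.598, 0.231] pointing down, gripper open.
Joint ranges: [-3.08, 3.08], [-0.75, 2.2], [0.22, 2.44], [-1.43, 4.57], [0, 2.65], [-2.85, 2.85]. Speed limits (rad/s): [2.79, 2.79, 3.14, 3.14, 3.14, 3.14].

INTERFACE

Orientations are given as a unit quaternion [x, y, z, w].
In Python, from station import manip gives the robot as it stands.
- The arm moves only by the shell command python3 -m handwheel 'ROWS' [FORCE]. ROWS is JSON, a list of rows, each a list of 7 numbers: the shift along the world's x, y, z in mm, then the turn, a rotation vector about the world's x, y, z in degrees, then the opening, from 0 (shut) to 1 (fully open). A call has exactly 10 rows; each row shifts and turns the commanded pose from where the row before left it; what a row does not reach is not made up. A row lasts 1/8 s, in which the tool goes at most 62.5 mm and 10.7 degrees, less where a joint would pass 70% of its speed; a pose out of reach is approached as far as the arm can. A call is refused whole if a number of a shift passes 62.5 or a number of a turn 10.7, either way. A call with a gripper value outside its range is refused whole. The fingers move at their own pace and stop on an object; FORCE is the grip in N (left out, the last holds). Time passes only in rows, so rows that do not move let the fingers close, or fill a call up. It gives the time, the measured TCP pose, the force, the opening and the grip force at its end, in the units of the state.
- manip.sense(): the state, without advancing time (a new reading comes with each control period).
- manip.snapshot(name): name is "scene" or "side" or "wrist"; returns the picture (480x640x3 uint8, red, green, blue); there is no depth.
- manip.get_calibration(name): a dict with "K" (3x3 intrinsics, pixels), "rvec" (rotation vector, rad) and "tvec" (3), from world to camera coordinates, as OpenCV has them. Camera axes: x right, y down, z forward; pixel columns grow to the right and rows downward; lengths in m; the calibration is good to about 2 mm. A picture is of the moment at which its call begins: read the wrist's pose just before it. get_calibration takes no time and is no camera call; for the wrist camera it gives the pose at the moment of the call.
- manip.sign_off(): hands the job in; it is judged then, once.
The state is a dict: "t": time; "q": joint angles; "qd": joint speeds; "tau": joint torques, N m; "tcp_pos": TCP position; "tool_rot": TCP orientation; "force": force on the tool from outside, world axes, zero at the start; "ft_torque": the same for the moment, N m; "finger_gap": opening from 0.0 (shut) to 1.0 (fully open); "gripper_force": force on a finger pad.
Only numpy, scipy, OpenCV 4.12 (cv2) and the standard library are available. Lean on these libraries where they do the work, as an engineer would, in place of code of your own. Each camera call takes 0.05 s, during which the arm holds its last target. There are 200 camera calls.

## Working session

There is one attempt and no reset: what is moved stays moved. The work goes in short steps, Python scripts to look and compute and a shell command to move; the robot and the scene stay as the last step left them, time stands still between calls to the robot, and variables do not carry over. Pictures are saved under pics/ and viewed, at most 10 in all, crops included, and the job is handed in when it is done.

```bash
ls; mkdir -p pics; python3 - <<'E'
from station import manip
import cv2,numpy as np
s=manip.sense();print(s)
for n in("scene","side"):
    im=manip.snapshot(n);cv2.imwrite(f"pics/{n}0.png",im[:,:,::-1])
    c=manip.get_calibration(n);R=cv2.Rodrigues(np.array(c["rvec"]))[0];print(n,-R.T@np.array(c["tvec"]),R[2],c["K"])
E
```

```text
pics
{'t': 0.0, 'q': array([ 1.09650591e+00,  5.28468455e-01,  1.43392096e+00,  4.46696530e-05,
        1.18141295e+00, -1.78506263e-01]), 'qd': array([ 5.36804032e-06,  4.73252422e-04, -9.13850901e-05, -4.01015940e-04,
        2.55492502e-04, -5.64192709e-04]), 'tau': array([-4.35916099e-04, -4.42352736e+01, -1.78027779e+01, -9.50976641e-05,
        8.36717634e-03, -6.47472433e-06]), 'tcp_pos': array([0.18180706, 0.59721164, 0.23032629]), 'tool_rot': array([ 1.47361870e-01,  9.89082028e-01, -1.03990033e-03, -3.73816830e-04]), 'force': array([-0.26751766, -0.04374619, -0.22235002]), 'ft_torque': array([-0.01342365,  0.05085605, -0.02327257]), 'gripper_force': 0.0, 'finger_gap': 1.0005053836424977}
scene [1.3682788  0.14157515 1.18541701] [-0.58730455 -0.08125781 -0.80527668] [[561.36575413   0.         317.30962397]
 [  0.         561.36575413 246.73522064]
 [  0.           0.           1.        ]]
side [ 0.14296114 -0.70516209  0.75193639] [ 0.38969222  0.68703124 -0.61329279] [[493.96004063   0.         314.39803808]
 [  0.         493.96004063 236.07947334]
 [  0.           0.           1.        ]]
```

View pics/scene0.png

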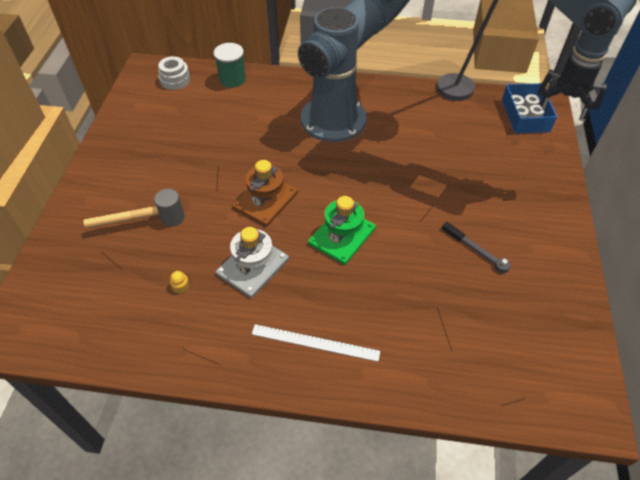

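View pics/side0.png

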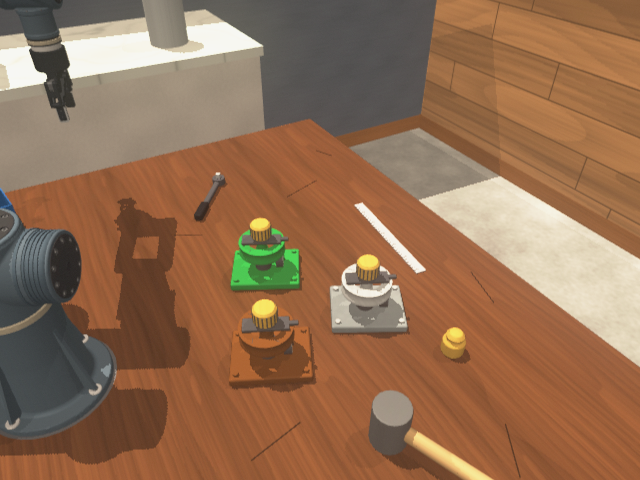

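The scene shows the grey stand at about (252,260) with its knob at (250,237). In the side view the knob is at (368,266) and the nose points right, to about (395,277). The brown and green stands are decoys.

```bash
cat > h.py <<'E'
import cv2,numpy as np
from station import manip
def cal(n):
    c=manip.get_calibration(n);return np.array(c["K"]),cv2.Rodrigues(np.array(c["rvec"]))[0],np.array(c["tvec"]).reshape(3)
def ray(C,p):
    K,R,t=C;d=R.T@np.linalg.solve(K,[p[0],p[1],1.]);return -R.T@t,d/np.linalg.norm(d)
def onz(C,p,z):
    o,d=ray(C,p);return o+d*(z-o[2])/d[2]
def proj(C,X):
    K,R,t=C;x=K@(R@np.array(X)+t);return x[:2]/x[2]
E
python3 - <<'E'
from h import *
P=[]
for n,box in(("scene",(205,215,300,300)),("side",(320,245,415,340))):
    im=cv2.imread(f"pics/{n}0.png");C=cal(n);x0,y0,x1,y1=box
    r=im[y0:y1,x0:x1];h=cv2.cvtColor(r,cv2.COLOR_BGR2HSV)
    m=cv2.inRange(h,(18,120,120),(35,255,255))
    k,l,st,ce=cv2.connectedComponentsWithStats(m);i=1+np.argmax(st[1:,4]);x,y,w,hh,a=st[i]
    c=ce[i]+[x0,y0];print(n,"knob",c,st[i]); P.append((C,c))
    g=cv2.inRange(h,(0,0,110),(180,45,255))
    q=cv2.findContours(g,cv2.RETR_EXTERNAL,cv2.CHAIN_APPROX_NONE)[0];q=max(q,key=cv2.contourArea)
    # image-extreme corners of plate: lowest part
    W=np.array([onz(C,p[0]+[x0,y0],.018)[:2] for p in q])
    np.save(f"pics/{n}.npy",W)
    k0=onz(C,c,.125);print("knob@.125",k0)
    rc=cv2.minAreaRect((W*1000).astype(np.float32));print(rc)
    ap=cv2.approxPolyDP(q,3,True)[:,0]+[x0,y0];print([(tuple(p),np.round(onz(C,p,.018)[:2],3).tolist()) for p in ap])
(o1,d1),(o2,d2)=[ray(*p) for p in P]
s=np.linalg.lstsq(np.c_[d1,-d2],o2-o1,rcond=None)[0];print(o1+d1*s[0],o2+d2*s[1])
im=[cv2.resize(cv2.imread(f"pics/{n}0.png")[y:y+95,x:x+95],None,fx=4,fy=4,interpolation=cv2.INTER_CUBIC) for n,x,y in(("scene",205,215),("side",320,245))]
cv2.imwrite("pics/crop.png",np.hstack(im))
E
```

```text
scene knob [249.30737705 234.32377049] [ 36  11  18  20 244]
knob@.125 [ 0.58085011 -0.13108337  0.125     ]
((575.6389770507812, -139.895263671875), (157.280029296875, 170.37107849121094), 61.50813674926758)
[((np.int64(260), np.int64(230)), [0.483, -0.134]), ((np.int64(262), np.int64(241)), [0.518, -0.121]), ((np.int64(251), np.int64(254)), [0.563, -0.141]), ((np.int64(239), np.int64(258)), [0.58, -0.169]), ((np.int64(242), np.int64(271)), [0.618, -0.153]), ((np.int64(243), np.int64(265)), [0.599, -0.154]), ((np.int64(251), np.int64(268)), [0.606, -0.132]), ((np.int64(247), np.int64(275)), [0.628, -0.138]), ((np.int64(235), np.int64(267)), [0.608, -0.173]), ((np.int64(233), np.int64(260)), [0.588, -0.182]), ((np.int64(238), np.int64(256)), [0.574, -0.173]), ((np.int64(239), np.int64(233)), [0.501, -0.186]), ((np.int64(231), np.int64(242)), [0.533, -0.2]), ((np.int64(232), np.int64(255)), [0.573, -0.188]), ((np.int64(216), np.int64(271)), [0.627, -0.217]), ((np.int64(250), np.int64(295)), [0.684, -0.118]), ((np.int64(288), np.int64(257)), [0.559, -0.046])]
side knob [367.46917808 26
[... 425 characters left out ...]
667, -0.114]), ((np.int64(387), np.int64(277)), [0.675, -0.089]), ((np.int64(394), np.int64(275)), [0.692, -0.091]), ((np.int64(380), np.int64(266)), [0.683, -0.051]), ((np.int64(380), np.int64(274)), [0.667, -0.073]), ((np.int64(389), np.int64(282)), [0.669, -0.104]), ((np.int64(380), np.int64(286)), [0.645, -0.104]), ((np.int64(348), np.int64(285)), [0.587, -0.068]), ((np.int64(350), np.int64(280)), [0.599, -0.057]), ((np.int64(358), np.int64(281)), [0.613, -0.068]), ((np.int64(354), np.int64(264)), [0.636, -0.017]), ((np.int64(343), np.int64(272)), [0.6, -0.027]), ((np.int64(341), np.int64(286)), [0.572, -0.063])]
[ 0.58474519 -0.12973465  0.13024544] [ 0.5857077  -0.13092067  0.12983568]
```

View pics/crop.png

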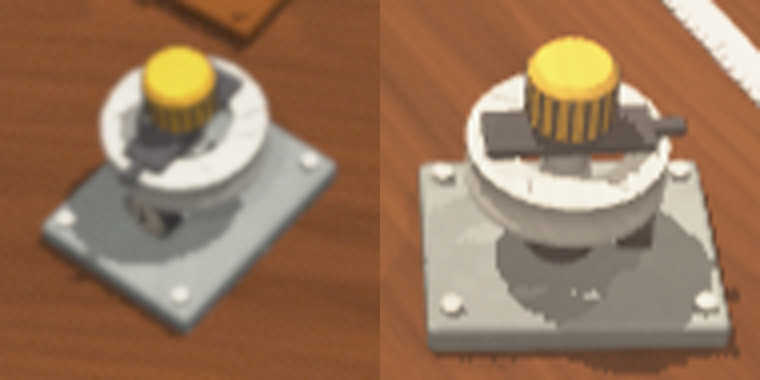

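The knob triangulates to about (0.585, -0.130) at z 0.130, which agrees with its known height. Stand yaw is about -29°, and the nose is near +x. I'll move above it and pre-turn the wrist so there is about 160° of counter-clockwise travel left.

```bash
python3 -m handwheel '[[20,-36,2,0,0,-8.3,1],[20,-36,2,0,0,-8.3,1],[20,-36,2,0,0,-8.3,1],[20,-36,2,0,0,-8.3,1],[20,-36,2,0,0,-8.3,1],[20,-36,2,0,0,-8.3,1],[20,-36,2,0,0,-8.3,1],[20,-36,2,0,0,-8.3,1],[20,-36,2,0,0,-8.3,1],[20,-36,2,0,0,-8.3,1]]' 40 && python3 -m handwheel '[[20,-36,0,0,0,-8.3,1],[20,-36,0,0,0,-8.3,1],[20,-36,0,0,0,-8.3,1],[20,-36,0,0,0,-8.3,1],[20,-36,0,0,0,-8.3,1],[20,-36,0,0,0,-8.3,1],[20,-36,0,0,0,-8.3,1],[22,-40,0,0,0,-8.3,1],[20,-36,0,0,0,-8.3,1],[0,0,0,0,0,0,1]]'
python3 - <<'E'
from h import *
s=manip.sense();print(s["t"],s["q"],s["tcp_pos"],s["tool_rot"],s["force"])
C=cal("wrist");im=manip.snapshot("wrist");cv2.imwrite("pics/w1.png",im[:,:,::-1]);np.savez("pics/w1.npz",K=C[0],R=C[1],t=C[2])
print(-C[1].T@C[2],C[1][2],proj(C,[.585,-.13,.139]))
E
```

```text
t: 1.35
tcp_pos: [0.3824, 0.2366, 0.2512]
tool_rot: [0.767, 0.641, -0.0, -0.0]
force: [0.1, 0.4, -0.2]
finger_gap: 0.999
gripper_force: 0.0
t: 2.6
tcp_pos: [0.5655, -0.0929, 0.2508]
tool_rot: [0.999, 0.045, 0.0, 0.0]
force: [0.0, -0.1, -0.1]
finger_gap: 1.002
gripper_force: 0.0
2.6 [-3.57585370e-01  4.34609531e-01  1.54385082e+00 -4.22726782e-04
  1.16211213e+00  1.12338274e+00] [ 0.5654931  -0.09292311  0.25079135] [9.98987612e-01 4.49828157e-02 3.93328850e-04 3.78306201e-04] [ 0.01328671 -0.1375926  -0.1430784 ]
[ 0.64350966 -0.08656328  0.39197056] [-0.30528365 -0.02866876 -0.95182981] [374.22640725 217.55006548]
```

View pics/w1.png

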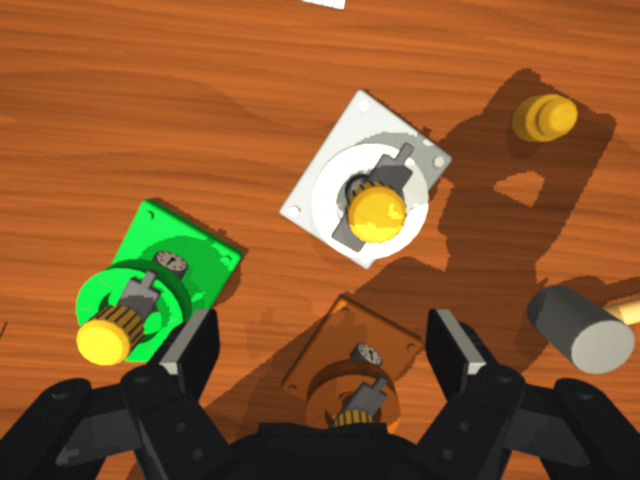

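The wrist view shows the grey stand, with the knob top at about (377,214), the nose tip at (408,148), and plate corners at (360,90), (451,158), (281,212) and (368,268).

```bash
python3 - <<'E'
from h import *
z=np.load("pics/w1.npz");C=(z["K"],z["R"],z["t"])
im=cv2.imread("pics/w1.png");h=cv2.cvtColor(im[180:260,330:430],cv2.COLOR_BGR2HSV)
m=cv2.inRange(h,(20,150,200),(35,255,255));q=max(cv2.findContours(m,0,1)[0],key=cv2.contourArea)
W=np.array([onz(C,p[0]+[330,180],.139)[:2] for p in q],np.float32)
print("knob top",cv2.minEnclosingCircle(W),cv2.fitEllipse(W))
c=np.array(cv2.minEnclosingCircle(W)[0])
P=[onz(C,p,.018)[:2] for p in((360,90),(451,158),(281,212),(368,268))];print(np.round(P,3),np.mean(P,0))
a=lambda v:np.degrees(np.arctan2(v[1],v[0]))
print(a(P[1]-P[3]),a(P[0]-P[2]),a(P[0]-P[1])-90,np.linalg.norm(P[1]-P[3]),np.linalg.norm(P[0]-P[1]))
n=onz(C,(408,148),.097)[:2];print("nose",n,a(n-c),np.linalg.norm(n-c))
E
```

```text
knob top ((0.5868422985076904, -0.13115735352039337), 0.02097766287624836) ((0.5867613554000854, -0.13152435421943665), (0.03963218256831169, 0.04069152846932411), 62.53915023803711)
[[ 0.681 -0.12 ]
 [ 0.626 -0.22 ]
 [ 0.554 -0.051]
 [ 0.499 -0.152]] [ 0.58991966 -0.1357145 ]
-28.310575896328803 -28.537644486792807 -28.788632905905622 0.14449818335958953 0.11435966956088944
nose [ 0.63419733 -0.15629857] -27.96424544391457 0.05361510607698094
```

```bash
python3 -m handwheel '[[10.5,-19,0,0,0,0,1],[11,-19,0,0,0,0,1],[0,0,-20,0,0,0,1],[0,0,-25,0,0,0,1],[0,0,-25,0,0,0,1],[0,0,-25,0,0,0,1],[0,0,-25,0,0,0,1],[0,0,-19,0,0,0,1],[0,0,-10,0,0,0,1],[0,0,0,0,0,0,1]]' 60; python3 -c "
from h import *
C=cal('wrist');im=manip.snapshot('wrist');cv2.imwrite('pics/w2.png',im[:,:,::-1])
print(proj(C,[.587,-.131,.139]),manip.sense()['tcp_pos'])"
```

```text
t: 3.9
tcp_pos: [0.5857, -0.1284, 0.1018]
tool_rot: [0.999, 0.047, -0.0, -0.0]
force: [0.0, -0.1, 0.3]
finger_gap: 1.004
gripper_force: 0.0
[327.50212942 364.74586531] [ 0.58612432 -0.12851433  0.10244138]
```

View pics/w2.png

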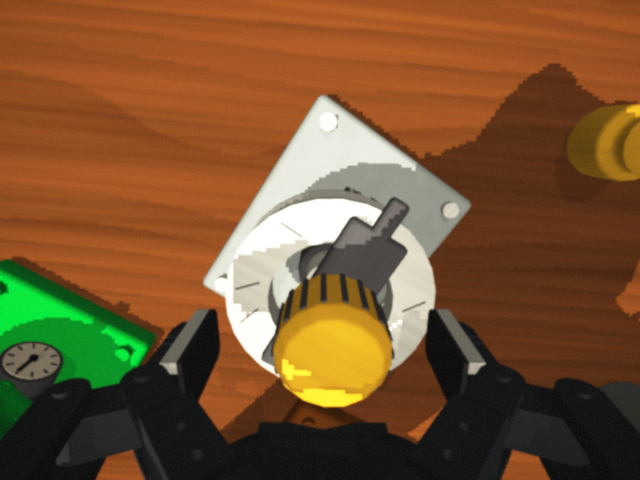

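The knob top sits at about (333,355), between the fingers, roughly 3–4 mm to the -y side of centre. I'll centre on it and close, then check side forces.

```bash
python3 -c "
from h import *
print(onz(cal('wrist'),(333,355),.139))"
python3 -m handwheel '[[2,-3.5,0,0,0,0,1],[0,0,0,0,0,0,0.6],[0,0,0,0,0,0,0.5],[0,0,0,0,0,0,0.4],[0,0,0,0,0,0,0.3],[0,0,0,0,0,0,0.2],[0,0,0,0,0,0,0.2],[0,0,0,0,0,0,0.2],[0,0,0,0,0,0,0.2],[0,0,0,0,0,0,0.2]]' 60;python3 -c "
from h import *
s=manip.sense();print(s['tcp_pos'],s['force'],s['ft_torque'])"
```

```text
[ 0.59092127 -0.13262174  0.139     ]
t: 5.2
tcp_pos: [0.5878, -0.1319, 0.1024]
tool_rot: [0.999, 0.047, 0.0, 0.0]
force: [0.0, -0.8, 3.5]
finger_gap: 0.498
gripper_force: 60.6
[ 0.58784123 -0.13186477  0.102358  ] [ 0.00744757 -0.79590751  3.53198138] [-0.32945731  0.13833429  0.02761305]
```

```bash
cat > s.sh <<'E'
python3 -c "
from h import *
s=manip.sense();r=s['tool_rot'];print('SENSE',s['t'],s['tcp_pos'].round(5),s['force'].round(2),s['ft_torque'].round(3),'yaw',np.degrees(2*np.arctan2(r[1],r[0])).round(2))"
E
python3 -m handwheel '[[0,0,-0.5,0,0,0,0.2],[0,0,-0.5,0,0,0,0.2],[0,0,-0.5,0,0,0,0.2],[0,0,-0.5,0,0,0,0.2],[0,0,0,0,0,0,0.2],[0,0,0,0,0,0,0.2],[0,0,0,0,0,0,0.2],[0,0,0,0,0,0,0.2],[0,0,0,0,0,0,0.2],[0,0,0,0,0,0,0.2]]' >/dev/null; sh s.sh
python3 -m handwheel '[[0,0,-0.5,0,0,0,0.2],[0,0,-0.5,0,0,0,0.2],[0,0,-0.5,0,0,0,0.2],[0,0,-0.5,0,0,0,0.2],[0,0,0,0,0,0,0.2],[0,0,0,0,0,0,0.2],[0,0,0,0,0,0,0.2],[0,0,0,0,0,0,0.2],[0,0,0,0,0,0,0.2],[0,0,0,0,0,0,0.2]]' >/dev/null; sh s.sh
```

```text
SENSE 6.45 [ 0.58784 -0.13186  0.10055] [-0.56 -2.48  6.13] [-0.401  0.099  0.056] yaw 5.35
SENSE 7.7 [ 0.58785 -0.13183  0.09896] [-0.98 -2.05  7.16] [-0.338  0.158 -0.05 ] yaw 5.35
```

```bash

python3 -m handwheel '[[0,0,-0.5,0,0,0,0.2],[0,0,-0.5,0,0,0,0.2],[0,0,-0.2,0,0,0,0.2],[0,0,0,0,0,0,0.2],[0,0,0,0,0,0,0.2],[0,0,0,0,0,0,0.2],[0,0,0,0,0,0,0.2],[0,0,0,0,0,0,0.2],[0,0,0,0,0,0,0.2],[0,0,0,0,0,0,0.2]]' >/dev/null; sh s.sh
python3 -m handwheel '[[0,0,0,0,0,2,0.2],[0,0,0,0,0,2,0.2],[0,0,0,0,0,2,0.2],[0,0,0,0,0,2,0.2],[0,0,0,0,0,2,0.2],[0,0,0,0,0,2,0.2],[0,0,0,0,0,0,0.2],[0,0,0,0,0,0,0.2],[0,0,0,0,0,0,0.2],[0,0,0,0,0,0,0.2]]' >/dev/null; sh s.sh
```

```text
SENSE 8.95 [ 0.58787 -0.13182  0.09805] [-1.71 -1.31  8.59] [-0.439  0.291  0.04 ] yaw 5.36
SENSE 10.2 [ 0.58776 -0.13139  0.09802] [-1.45 -0.84  9.26] [-0.18   0.234  0.1  ] yaw 17.36
```

```bash
for i in 1; do 
python3 -m handwheel '[[0,0,0,0,0,2,0.2],[0,0,0,0,0,2,0.2],[0,0,0,0,0,2,0.2],[0,0,0,0,0,2,0.2],[0,0,0,0,0,2,0.2],[0,0,0,0,0,2,0.2],[0,0,0,0,0,0,0.2],[0,0,0,0,0,0,0.2],[0,0,0,0,0,0,0.2],[0,0,0,0,0,0,0.2]]' >/dev/null; sh s.sh
python3 -m handwheel '[[0,0,0,0,0,2,0.2],[0,0,0,0,0,2,0.2],[0,0,0,0,0,2,0.2],[0,0,0,0,0,2,0.2],[0,0,0,0,0,2,0.2],[0,0,0,0,0,2,0.2],[0,0,0,0,0,0,0.2],[0,0,0,0,0,0,0.2],[0,0,0,0,0,0,0.2],[0,0,0,0,0,0,0.2]]' >/dev/null; sh s.sh
done
python3 -c "
from h import *
C=cal('scene');im=manip.snapshot('scene');p=proj(C,[.62,-.15,.05]).astype(int);print(p)
w=manip.snapshot('wrist')
a=cv2.resize(im[p[1]-40:p[1]+40,p[0]-40:p[0]+40],(400,400),interpolation=cv2.INTER_CUBIC);b=cv2.resize(w,(400,300))
b=np.vstack([b,np.zeros((100,400,3),np.uint8)]);cv2.imwrite('pics/m.png',np.hstack([a,b])[:,:,::-1])"
```

```text
SENSE 11.45 [ 0.58758 -0.13095  0.09796] [-2.    0.24  9.12] [-0.029  0.247  0.109] yaw 29.36
SENSE 12.7 [ 0.5873  -0.13062  0.09785] [-2.19  0.19  9.43] [0.009 0.239 0.057] yaw 41.35
[241 264]
```

View pics/m.png

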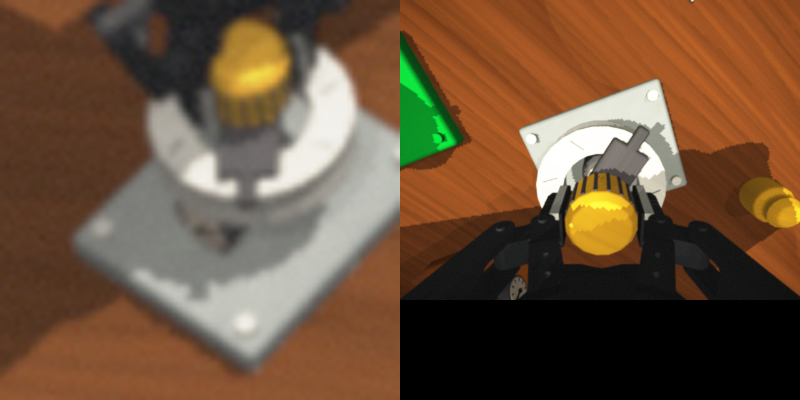

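The nose has turned along with the grip, by about 36°. Fz is still flat at about 9.3 N, so we are not on the high spot yet.

```bash

python3 -m handwheel '[[0,0,0,0,0,2,0.2],[0,0,0,0,0,2,0.2],[0,0,0,0,0,2,0.2],[0,0,0,0,0,2,0.2],[0,0,0,0,0,2,0.2],[0,0,0,0,0,0,0.2],[0,0,0,0,0,0,0.2],[0,0,0,0,0,0,0.2],[0,0,0,0,0,0,0.2],[0,0,0,0,0,0,0.2]]' >/dev/null; sh s.sh
python3 -m handwheel '[[0,0,0,0,0,2,0.2],[0,0,0,0,0,2,0.2],[0,0,0,0,0,2,0.2],[0,0,0,0,0,2,0.2],[0,0,0,0,0,2,0.2],[0,0,0,0,0,0,0.2],[0,0,0,0,0,0,0.2],[0,0,0,0,0,0,0.2],[0,0,0,0,0,0,0.2],[0,0,0,0,0,0,0.2]]' >/dev/null; sh s.sh
python3 -m handwheel '[[0,0,0,0,0,2,0.2],[0,0,0,0,0,2,0.2],[0,0,0,0,0,2,0.2],[0,0,0,0,0,2,0.2],[0,0,0,0,0,2,0.2],[0,0,0,0,0,0,0.2],[0,0,0,0,0,0,0.2],[0,0,0,0,0,0,0.2],[0,0,0,0,0,0,0.2],[0,0,0,0,0,0,0.2]]' >/dev/null; sh s.sh
```

```text
SENSE 14.05 [ 0.58704 -0.13031  0.0978 ] [-2.38  2.55  9.78] [0.101 0.285 0.09 ] yaw 51.36
SENSE 15.3 [ 0.5867  -0.1301   0.09771] [-3.15  2.14  9.43] [0.22  0.332 0.057] yaw 61.35
SENSE 16.55 [ 0.58634 -0.12993  0.09767] [-2.68  3.25 10.08] [ 0.245  0.283 -0.038] yaw 71.34
```

```bash

python3 -m handwheel '[[0,0,0,0,0,2,0.2],[0,0,0,0,0,2,0.2],[0,0,0,0,0,2,0.2],[0,0,0,0,0,2,0.2],[0,0,0,0,0,2,0.2],[0,0,0,0,0,0,0.2],[0,0,0,0,0,0,0.2],[0,0,0,0,0,0,0.2],[0,0,0,0,0,0,0.2],[0,0,0,0,0,0,0.2]]' >/dev/null; sh s.sh
python3 -m handwheel '[[0,0,0,0,0,2,0.2],[0,0,0,0,0,2,0.2],[0,0,0,0,0,2,0.2],[0,0,0,0,0,2,0.2],[0,0,0,0,0,2,0.2],[0,0,0,0,0,0,0.2],[0,0,0,0,0,0,0.2],[0,0,0,0,0,0,0.2],[0,0,0,0,0,0,0.2],[0,0,0,0,0,0,0.2]]' >/dev/null; sh s.sh
python3 -m handwheel '[[0,0,0,0,0,2,0.2],[0,0,0,0,0,2,0.2],[0,0,0,0,0,2,0.2],[0,0,0,0,0,2,0.2],[0,0,0,0,0,2,0.2],[0,0,0,0,0,0,0.2],[0,0,0,0,0,0,0.2],[0,0,0,0,0,0,0.2],[0,0,0,0,0,0,0.2],[0,0,0,0,0,0,0.2]]' >/dev/null; sh s.sh
```

```text
SENSE 17.8 [ 0.58598 -0.12982  0.09782] [-4.73  3.76 11.8 ] [0.282 0.503 0.008] yaw 81.34
SENSE 19.05 [ 0.5856  -0.12976  0.09794] [-5.75  2.74 13.98] [0.327 0.555 0.012] yaw 91.33
SENSE 20.3 [ 0.58525 -0.12982  0.09808] [-6.69  2.53 13.85] [ 0.291  0.7   -0.072] yaw 101.33
```

```bash

python3 -m handwheel '[[-0.5,0.2,0,0,0,2,0.2],[0,0,0,0,0,2,0.2],[0,0,0,0,0,2,0.2],[0,0,0,0,0,2,0.2],[0,0,0,0,0,0,0.2],[0,0,0,0,0,0,0.2],[0,0,0,0,0,0,0.2],[0,0,0,0,0,0,0.2],[0,0,0,0,0,0,0.2],[0,0,0,0,0,0,0.2]]' >/dev/null; sh s.sh
python3 -m handwheel '[[0,0,0,0,0,2,0.2],[0,0,0,0,0,2,0.2],[0,0,0,0,0,2,0.2],[0,0,0,0,0,2,0.2],[0,0,0,0,0,0,0.2],[0,0,0,0,0,0,0.2],[0,0,0,0,0,0,0.2],[0,0,0,0,0,0,0.2],[0,0,0,0,0,0,0.2],[0,0,0,0,0,0,0.2]]' >/dev/null; sh s.sh
python3 -m handwheel '[[0,0,0,0,0,2,0.2],[0,0,0,0,0,2,0.2],[0,0,0,0,0,2,0.2],[0,0,0,0,0,2,0.2],[0,0,0,0,0,0,0.2],[0,0,0,0,0,0,0.2],[0,0,0,0,0,0,0.2],[0,0,0,0,0,0,0.2],[0,0,0,0,0,0,0.2],[0,0,0,0,0,0,0.2]]' >/dev/null; sh s.sh
```

```text
SENSE 21.55 [ 0.58483 -0.12979  0.09804] [-6.73  1.01 13.37] [0.192 0.742 0.085] yaw 109.36
SENSE 22.8 [ 0.58453 -0.12984  0.09781] [-7.14  1.51 12.26] [0.171 0.789 0.053] yaw 117.38
SENSE 24.05 [ 0.58429 -0.12997  0.09761] [-6.55  0.58 12.23] [0.077 0.854 0.151] yaw 125.39
```

```bash

python3 -m handwheel '[[-0.4,0,0.2,0,0,2.5,0.2],[-0.4,0,0.2,0,0,2.5,0.2],[0,0,0,0,0,2.5,0.2],[0,0,0,0,0,2.5,0.2],[0,0,0,0,0,0,0.2],[0,0,0,0,0,0,0.2],[0,0,0,0,0,0,0.2],[0,0,0,0,0,0,0.2],[0,0,0,0,0,0,0.2],[0,0,0,0,0,0,0.2]]' >/dev/null; sh s.sh
python3 -m handwheel '[[0,0,0,0,0,2.5,0.2],[0,0,0,0,0,2.5,0.2],[0,0,0,0,0,2.5,0.2],[0,0,0,0,0,2.5,0.2],[0,0,0,0,0,0,0.2],[0,0,0,0,0,0,0.2],[0,0,0,0,0,0,0.2],[0,0,0,0,0,0,0.2],[0,0,0,0,0,0,0.2],[0,0,0,0,0,0,0.2]]' >/dev/null; sh s.sh
python3 -c "
from h import *
s=manip.sense();C=cal('wrist');w=manip.snapshot('wrist');cv2.imwrite('pics/w3.png',w[:,:,::-1]);np.savez('pics/w3.npz',K=C[0],R=C[1],t=C[2])"
```

```text
SENSE 25.3 [ 0.58385 -0.13029  0.09782] [-5.24 -0.03 10.23] [-0.081  0.744  0.151] yaw 135.39
SENSE 26.55 [ 0.58359 -0.13054  0.09768] [-5.17 -0.61 10.38] [-0.192  0.832  0.128] yaw 145.41
```

View pics/w3.png

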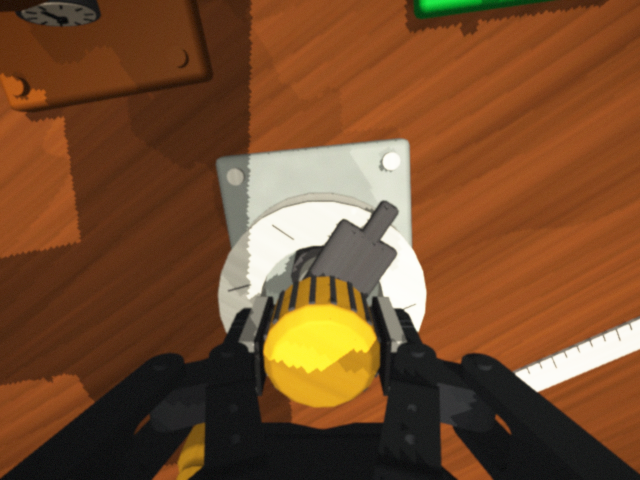

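Relative to the fingers the nose sits as before: tip at (388,207) now against (397,205) earlier. So there is no slip, and the roof centre is near tool yaw 99–100°. I'll sweep back in steps to pin the peak down.

```bash

python3 -m handwheel '[[0,0,0,0,0,-4,0.2],[0,0,0,0,0,-4,0.2],[0,0,0,0,0,-4,0.2],[0,0,0,0,0,-4,0.2],[0,0,0,0,0,-4,0.2],[0,0,0,0,0,-4,0.2],[0,0,0,0,0,-4,0.2],[0,0,0,0,0,0,0.2],[0,0,0,0,0,0,0.2],[0,0,0,0,0,0,0.2]]' >/dev/null; sh s.sh
python3 -m handwheel '[[0,0,0,0,0,-2,0.2],[0,0,0,0,0,-2,0.2],[0,0,0,0,0,-2,0.2],[0,0,0,0,0,-2,0.2],[0,0,0,0,0,0,0.2],[0,0,0,0,0,0,0.2],[0,0,0,0,0,0,0.2],[0,0,0,0,0,0,0.2],[0,0,0,0,0,0,0.2],[0,0,0,0,0,0,0.2]]' >/dev/null; sh s.sh
python3 -m handwheel '[[0,0,0,0,0,-2,0.2],[0,0,0,0,0,-2,0.2],[0,0,0,0,0,-2,0.2],[0,0,0,0,0,0,0.2],[0,0,0,0,0,0,0.2],[0,0,0,0,0,0,0.2],[0,0,0,0,0,0,0.2],[0,0,0,0,0,0,0.2],[0,0,0,0,0,0,0.2],[0,0,0,0,0,0,0.2]]' >/dev/null; sh s.sh
python3 -m handwheel '[[0,0,0,0,0,-2,0.2],[0,0,0,0,0,-2,0.2],[0,0,0,0,0,-2,0.2],[0,0,0,0,0,0,0.2],[0,0,0,0,0,0,0.2],[0,0,0,0,0,0,0.2],[0,0,0,0,0,0,0.2],[0,0,0,0,0,0,0.2],[0,0,0,0,0,0,0.2],[0,0,0,0,0,0,0.2]]' >/dev/null; sh s.sh
python3 -m handwheel '[[0,0,0,0,0,-2,0.2],[0,0,0,0,0,-2,0.2],[0,0,0,0,0,-2,0.2],[0,0,0,0,0,-2,0.2],[0,0,0,0,0,0,0.2],[0,0,0,0,0,0,0.2],[0,0,0,0,0,0,0.2],[0,0,0,0,0,0,0.2],[0,0,0,0,0,0,0.2],[0,0,0,0,0,0,0.2]]' >/dev/null; sh s.sh
python3 -m handwheel '[[0,0,0,0,0,-2,0.2],[0,0,0,0,0,-2,0.2],[0,0,0,0,0,-2,0.2],[0,0,0,0,0,-2,0.2],[0,0,0,0,0,0,0.2],[0,0,0,0,0,0,0.2],[0,0,0,0,0,0,0.2],[0,0,0,0,0,0,0.2],[0,0,0,0,0,0,0.2],[0,0,0,0,0,0,0.2]]' >/dev/null; sh s.sh
```

```text
SENSE 27.85 [ 0.58444 -0.12993  0.0983 ] [-5.2   1.13 12.16] [ 0.143  0.612 -0.101] yaw 117.32
SENSE 29.1 [ 0.58475 -0.12981  0.09851] [-4.42  1.88 13.53] [0.228 0.552 0.037] yaw 109.34
SENSE 30.35 [ 0.58496 -0.12982  0.09863] [-5.49  1.6  13.18] [ 0.312  0.543 -0.127] yaw 103.3
SENSE 31.6 [ 0.58521 -0.12978  0.09856] [-4.47  2.58 13.5 ] [ 0.293  0.42  -0.088] yaw 97.31
SENSE 32.85 [ 0.5855  -0.1298   0.09845] [-4.4   3.14 11.56] [ 0.338  0.378 -0.017] yaw 89.3
SENSE 34.1 [ 0.5858  -0.12984  0.09833] [-2.43  2.76 10.06] [ 0.242  0.256 -0.105] yaw 81.29
```

```bash
python3 - <<'E'
import numpy as np
from scipy.optimize import minimize_scalar
f=np.array([[17.4,9.26,98.02],[29.4,9.12,97.96],[41.4,9.43,97.85],[51.4,9.78,97.8],[61.4,9.43,97.71],[71.3,10.08,97.67],[81.3,11.8,97.82],[91.3,13.98,97.94],[101.3,13.85,98.08],[109.4,13.37,98.04],[117.4,12.26,97.81],[125.4,12.23,97.61],[135.4,10.23,97.42],[145.4,10.38,97.28]])
b=np.array([[145.4,10.38,97.68],[117.3,12.16,98.30],[109.3,13.53,98.51],[103.3,13.18,98.63],[97.3,13.5,98.56],[89.3,11.56,98.45],[81.3,10.06,98.33]])
A=np.vstack([f,b]);d=np.r_[np.zeros(len(f)),np.ones(len(b))]
y=A[:,0]
for nm,S in(("F",A[:,1]),("z",A[:,2]),("F+1.8z",A[:,1]+1.8*A[:,2])):
    def r(p,full=0):
        X=np.c_[1-d,d,y,np.clip(1-abs(y-p)/36.1,0,None)]
        c,*_=np.linalg.lstsq(X,S,rcond=None);e=S-X@c;return (c,e.round(2)) if full else e@e
    P=np.arange(80,125,.5);p=P[np.argmin([r(q) for q in P])];print(nm,p,r(p)**.5,r(p,1)[0],[round(r(q)**.5,2) for q in (p-6,p-3,p+3,p+6)])
E
```

```text
F 102.0 2.0512044505216034 [8.880166   8.20862736 0.01134862 4.31409272] [np.float64(3.04), np.float64(2.29), np.float64(2.29), np.float64(2.97)]
z 105.0 0.12038000330340456 [ 9.81075915e+01  9.86013655e+01 -6.09726417e-03  6.64203821e-01] [np.float64(0.37), np.float64(0.22), np.float64(0.22), np.float64(0.36)]
F+1.8z 102.5 2.026850830818541 [1.85458356e+02 1.85661509e+02 6.41167448e-04 5.48526611e+00] [np.float64(3.54), np.float64(2.49), np.float64(2.36), np.float64(3.36)]
```

```bash
cat > a.sh <<'E'
python3 -c "
from h import *
L=[]
for i in range(8):
    manip.snapshot('wrist');s=manip.sense();L.append(np.r_[s['tcp_pos'][2]*1e3,s['force'][2]])
L=np.array(L);r=s['tool_rot'];print('AVG',round(s['t'],2),np.degrees(2*np.arctan2(r[1],r[0])).round(2),L.mean(0).round(3),L.std(0).round(3))"
E
H='[0,0,0,0,0,0,0.2]'
python3 -m handwheel '[[0,0,0,0,0,2,0.2],[0,0,0,0,0,2,0.2],[0,0,0,0,0,2,0.2],[0,0,0,0,0,0,0.2],[0,0,0,0,0,0,0.2],[0,0,0,0,0,0,0.2],[0,0,0,0,0,0,0.2],[0,0,0,0,0,0,0.2],[0,0,0,0,0,0,0.2],[0,0,0,0,0,0,0.2]]' >/dev/null; sh a.sh
python3 -m handwheel '[[0,0,0,0,0,2,0.2],[0,0,0,0,0,2,0.2],[0,0,0,0,0,2,0.2],[0,0,0,0,0,2,0.2],[0,0,0,0,0,0,0.2],[0,0,0,0,0,0,0.2],[0,0,0,0,0,0,0.2],[0,0,0,0,0,0,0.2],[0,0,0,0,0,0,0.2],[0,0,0,0,0,0,0.2]]' >/dev/null; sh a.sh
python3 -m handwheel '[[0,0,0,0,0,2,0.2],[0,0,0,0,0,2,0.2],[0,0,0,0,0,2,0.2],[0,0,0,0,0,2,0.2],[0,0,0,0,0,0,0.2],[0,0,0,0,0,0,0.2],[0,0,0,0,0,0,0.2],[0,0,0,0,0,0,0.2],[0,0,0,0,0,0,0.2],[0,0,0,0,0,0,0.2]]' >/dev/null; sh a.sh
python3 -m handwheel '[[0,0,0,0,0,2,0.2],[0,0,0,0,0,2,0.2],[0,0,0,0,0,2,0.2],[0,0,0,0,0,2,0.2],[0,0,0,0,0,0,0.2],[0,0,0,0,0,0,0.2],[0,0,0,0,0,0,0.2],[0,0,0,0,0,0,0.2],[0,0,0,0,0,0,0.2],[0,0,0,0,0,0,0.2]]' >/dev/null; sh a.sh
python3 -m handwheel '[[0,0,0,0,0,2,0.2],[0,0,0,0,0,2,0.2],[0,0,0,0,0,2,0.2],[0,0,0,0,0,2,0.2],[0,0,0,0,0,0,0.2],[0,0,0,0,0,0,0.2],[0,0,0,0,0,0,0.2],[0,0,0,0,0,0,0.2],[0,0,0,0,0,0,0.2],[0,0,0,0,0,0,0.2]]' >/dev/null; sh a.sh
```

```text
AVG 35.75 87.32 [98.409 11.505] [0.009 0.304]
AVG 37.4 95.32 [98.516 12.593] [0.011 0.47 ]
AVG 39.05 103.35 [98.624 13.534] [0.014 0.368]
AVG 40.7 111.36 [98.449 13.224] [0.02  0.438]
AVG 42.35 119.37 [98.212 12.006] [0.01  0.473]
```

The flank fits put the peak at tool yaw about 104°, so I'll set the ring there and let the knob rise.

```bash

python3 -m handwheel '[[0,0,0,0,0,-3,0.2],[0,0,0,0,0,-3,0.2],[0,0,0,0,0,-3,0.2],[0,0,0,0,0,-3,0.2],[0,0,0,0,0,-2,0.2],[0,0,0,0,0,-1.4,0.2],[0,0,0,0,0,0,0.2],[0,0,0,0,0,0,0.2],[0,0,0,0,0,0,0.2],[0,0,0,0,0,0,0.2]]' >/dev/null; sh s.sh
python3 -m handwheel '[[0,0,0.6,0,0,0,0.2],[0,0,0.6,0,0,0,0.2],[0,0,0.6,0,0,0,0.2],[0,0,0.6,0,0,0,0.2],[0,0,0.6,0,0,0,0.2],[0,0,0.4,0,0,0,0.2],[0,0,0,0,0,0,0.2],[0,0,0,0,0,0,0.2],[0,0,0,0,0,0,0.2],[0,0,0,0,0,0,0.2]]' >/dev/null; sh s.sh
```

```text
SENSE 43.6 [ 0.58495 -0.12986  0.09864] [-5.28  1.49 13.37] [ 0.353  0.487 -0.084] yaw 103.91
SENSE 44.85 [ 0.58492 -0.12985  0.10124] [-4.15  1.45 10.32] [0.259 0.378 0.007] yaw 103.91
```

```bash

python3 -m handwheel '[[0,0,0.5,0,0,0,0.2],[0,0,0.5,0,0,0,0.2],[0,0,0.4,0,0,0,0.2],[0,0,0,0,0,0,0.2],[0,0,0,0,0,0,0.2],[0,0,0,0,0,0,0.2],[0,0,0,0,0,0,0.2],[0,0,0,0,0,0,0.2],[0,0,0,0,0,0,0.2],[0,0,0,0,0,0,0.2]]' >/dev/null; sh s.sh
python3 -m handwheel '[[0,0,0.3,0,0,0,0.2],[0,0,0.3,0,0,0,0.2],[0,0,0,0,0,0,0.2],[0,0,0,0,0,0,0.2],[0,0,0,0,0,0,0.2],[0,0,0,0,0,0,0.2],[0,0,0,0,0,0,0.2],[0,0,0,0,0,0,0.2],[0,0,0,0,0,0,0.2],[0,0,0,0,0,0,0.2]]' >/dev/null; sh s.sh
```

```text
SENSE 46.1 [ 0.5849  -0.12981  0.10232] [-2.59  2.43  7.52] [0.276 0.194 0.009] yaw 103.91
SENSE 47.35 [ 0.58492 -0.12983  0.1028 ] [-2.59  1.39  6.55] [ 0.191  0.186 -0.031] yaw 103.91
```

```bash

python3 -m handwheel '[[0,0,0.3,0,0,0,0.2],[0,0,0,0,0,0,0.2],[0,0,0,0,0,0,0.2],[0,0,0,0,0,0,0.55],[0,0,0,0,0,0,0.65],[0,0,0,0,0,0,0.8],[0,0,0,0,0,0,1],[0,0,0,0,0,0,1],[0,0,0,0,0,0,1],[0,0,0,0,0,0,1]]'
python3 -m handwheel '[[0,0,5,0,0,0,1],[0,0,10,0,0,0,1],[0,0,15,0,0,0,1],[0,0,20,0,0,0,1],[0,0,20,0,0,0,1],[0,0,20,0,0,0,1],[0,0,20,0,0,0,1],[0,0,20,0,0,0,1],[0,0,10,0,0,0,1],[0,0,0,0,0,0,1]]'
python3 - <<'E'
from h import *
C=cal("wrist");im=manip.snapshot("wrist");cv2.imwrite("pics/w4.png",im[:,:,::-1]);np.savez("pics/w4.npz",K=C[0],R=C[1],t=C[2])
E
```

```text
t: 48.6
tcp_pos: [0.5864, -0.1315, 0.1032]
tool_rot: [0.616, 0.788, 0.0, 0.0]
force: [-0.6, 0.2, 0.0]
finger_gap: 1.001
gripper_force: 0.0
t: 49.85
tcp_pos: [0.5868, -0.1316, 0.2445]
tool_rot: [0.616, 0.788, 0.0, 0.001]
force: [-0.0, -0.1, 0.6]
finger_gap: 1.001
gripper_force: 0.0
```

View pics/w4.png

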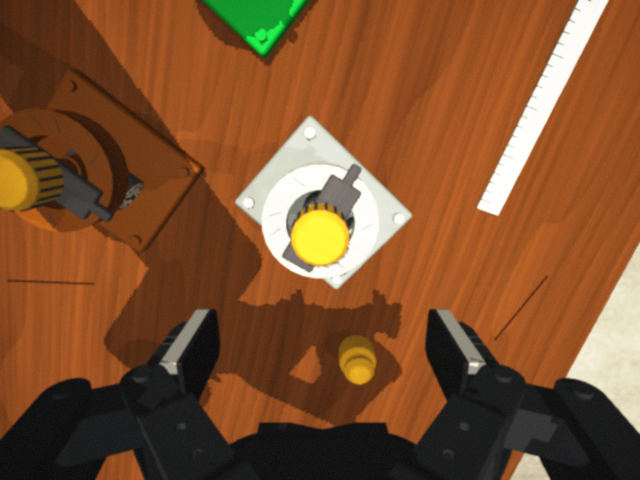

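The knob is released at about (320,236), and the nose tip is at about (354,168). I'll check the nose angle against the held angle.

```bash
python3 - <<'E'
from h import *
z=np.load("pics/w4.npz");C=(z["K"],z["R"],z["t"])
k=onz(C,(320.5,236),.139);n=onz(C,(354,168),.097);d=n-k;print(k,n,np.degrees(np.arctan2(d[1],d[0])),np.hypot(*d[:2]))
E
```

```text
[ 0.58459309 -0.12857419  0.139     ] [ 0.59970874 -0.07987821  0.097     ] 72.75520186308995 0.050988062386311796
```

```bash
python3 -c "
from station import manip
print(manip.sign_off())"
```

```text
the job is handed in; nothing more can be done
None
```

I turned the ring so its high spot is over the plunger to within a few degrees, at a spindle angle of about 1.75 rad. The knob was let rise and released, the job was handed in at about 50 s, and the plunger force stayed well under 16 N by my readings.

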